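Change the blade on the potato slicer

TASK

The bench slicer is set for thick chips: its red knob is pushed in, the green and blue ones are out. Change it to thin slices: pull the red knob all the way out first, then push the green knob fully home, and leave the blue knob as it is.

Things in the scene. Friction and masses are not known exactly. Their poses are not given: they have to be found in the camera images.
- slicer: fixed low steel bench slicer, 255 mm deep x 330 wide, deck 92 high, white side plates 106, white pusher on the rear half 122. Origin on the worktop under its middle; x front to back, y left, z up; faces the robot within 17 degrees. Its front face (x = -90 mm, 100 high) has three knobs at y = -100, 0, 100 mm in varying order. Each slides 40 mm between stops: pull out along -x, push home along +x
- red_grip (a point): middle of the red knob (thick chips), an upright plastic block 26 mm deep (x) x 26 wide (y) x 44 tall on a 12 mm level rod; 92 mm above the worktop, axes as the slicer's. Home, 35 mm ahead of the front face (22 mm gap behind the block); out, 75 mm. A spring detent draws it to the nearer end: about 5 N to leave an end, easing to none half-way, then it snaps over. Starts home
- green_grip (a point): middle of the green knob (thin slices), same shape, size, height, travel, axes and detent as the red one. Starts out, 75 mm ahead of the front face
- blue_grip (a point): middle of the blue knob (shreds), same shape, size, height, travel, axes and detent as the red one. Starts out and stays there

How it is judged:
By the outcome, as a careful person would: the job done as asked, in the order asked, and still so for the second after the job is handed in, with the robot touching nothing.
It also fails if it takes over 42 s, if anything falls off the work surface, if the arm or the gripper's body presses on something with over 40 N, if the wrist force passes 120 N, or if a joint passes its speed limit or range.

ROBOT

A 6-joint arm with a two-finger parallel gripper is mounted at the origin on the work surface. World frame = base frame: x ahead of the robot, y to its left, z up, the work surface at z = 0. Lengths are in m, angles in rad, forces in N, time in s.
With the tool pointing down it reaches from about 0.3 to 0.775 m from the base axis. Payload 14.6 kg.
Tool frame: the origin (TCP) lies midway between the tips of the shut fingers; the grasp point (between the pads) lies 19 mm behind it (ctrl.tcp_to_grasp is the z of the grasp point in the tool frame, in m); z points along the fingers, y is the line along which they close (so a half turn about z gives the same grasp; the last joint's range is limited). The gripper opens to 94 mm and grips with 3 to 60 N. Pads are 16 mm wide; open, the fingers measure 119 mm over their backs; the gripper's body (75 mm by 177 mm) begins 78 mm behind the grasp point.
Start: joints at [1.224, 0.3, 1.521, -0, 1.321, -0.067], TCP at [0.152, 0.529, 0.205] pointing down, gripper open.
Joint ranges: [-3.03, 3.03], [-0.79, 2.21], [0.23, 2.52], [-1.04, 4.18], [0, 3.07], [-2.55, 2.55]. Speed limits (rad/s): [2.22, 2.22, 2.57, 3.14, 3.14, 3.14].

INTERFACE

Orientations are given as [roll, pitch, yaw] about the fixed x, y, z axes, in that order (R = Rz(yaw) Ry(pitch) Rx(roll)).
In Python, from station import monitor, camera, ctrl gives the robot as it stands.
- The arm moves only by the tool apply_moves, never from a script. Its argument "plan" is one flat list of numbers, 4 for each row, row after row: the shift along the tool's x, y, z in mm, then the turn about the tool's z in rad. In form: [dx, dy, dz, spin, dx, dy, dz, spin, ...]. A call has 1 to 20 rows; each row shifts and turns the commanded pose from where the row before left it, along the tool's axes as they then stand; what a row does not reach is not made up. A row lasts 1/10 s, in which the tool goes at most 50 mm and 8.59 degrees, less where a joint would pass 70% of its speed; a pose out of reach is approached as far as the arm can. A call is refused whole if a number of a shift passes 50 or a number of a turn 0.15, either way. A call with a gripper value outside its range is refused whole. "hand" is the gripper command: -1 is shut, 1 is fully open, values between are in proportion, set as the call begins (left out, the last holds). The fingers move at their own pace and stop on an object; "squeeze" is the grip in N (left out, the last holds). Time passes only in rows, so rows that do not move let the fingers close. It gives the time, the measured TCP pose, the force, the opening and the grip force at its end, in the units of the state.
- monitor.get_obs(): the state, without advancing time (a new reading comes with each control period).
- camera(name): name is "scene" or "top"; returns a dict with "image" (384x512x3 uint8, red, green, blue), "range_z" (384x512 float32, m along the optical axis (not along the pixel's ray), 0 where there is no reading), "mtx" (3x3 intrinsics, pixels), "rvec" (rotation vector, rad) and "tvec" (3), from world to camera coordinates, as OpenCV has them. Camera axes: x right, y down, z forward; pixel columns grow to the right and rows downward; lengths in m; the calibration is good to about 2 mm. A picture is of the moment at which its call begins.
- ctrl.hand_in(): hands the job in; it is judged then, once.
The state is a dict: "time_s": time; "qpos": joint angles; "joint_vel": joint speeds; "tau": joint torques, N m; "ee_pos": TCP position; "eef_rot": TCP orientation; "force": force on the tool from outside, world axes, zero at the start; "moment": the same for the moment, N m; "grip_width": finger opening in m; "grip_force": force on a finger pad.
Only numpy, scipy, OpenCV 4.12 (cv2) and the standard library are available. Lean on these libraries where they do the work, as an engineer would, in place of code of your own. Each camera call takes 0.05 s, during which the arm holds its last target. There are 200 camera calls.

## Working session

There is one attempt and no reset: what is moved stays moved. The work goes in short steps, Python scripts to look and compute and a tool call to move; the robot and the scene stay as the last step left them, time stands still between calls to the robot, and variables do not carry over. Pictures are saved under pics/ and viewed, at most 10 in all, crops included, and the job is handed in when it is done.

Besides the shell and the picture viewer there is one more tool, called after ">>>" by a JSON object that holds its "fn" and its "kwargs", one argument or row to a line. apply_moves: Moves the arm, as the interface text tells. Its arguments: {"type":"object","properties":{"plan":{"type":"array","items":{"type":"number"}},"hand":{"type":"number"},"squeeze":{"type":"number"}},"required":["plan"]}

```bash
mkdir -p pics
cat > h.py <<'E'
import numpy as np, cv2
from station import monitor, camera, ctrl
def cloud(c):
    z=c["range_z"]; K=c["mtx"]; R=cv2.Rodrigues(np.array(c["rvec"],float))[0]; t=np.array(c["tvec"]).ravel()
    v,u=np.indices(z.shape)
    P=np.stack([(u-K[0,2])*z/K[0,0],(v-K[1,2])*z/K[1,1],z],-1)
    return (P-t)@R
E
python3 - <<'E'
from h import *
for n in("scene","top"):
    c=camera(n); cv2.imwrite(f"pics/{n}0.png",c["image"][...,::-1]); W=cloud(c)
    hsv=cv2.cvtColor(c["image"],cv2.COLOR_RGB2HSV); H,S,V=[hsv[...,i].astype(int) for i in range(3)]
    for nm,m in(("red",(H<8)|(H>172)),("green",(H>40)&(H<85)),("blue",(H>98)&(H<130))):
        m=m&(S>120)&(V>50)&(c["range_z"]>0)
        k,l,st,ce=cv2.connectedComponentsWithStats(m.astype(np.uint8))
        for i in range(1,k):
            if st[i,4]>25:
                p=W[l==i]; top=p[p[:,2]>np.percentile(p[:,2],95)-.006]
                print(n,nm,st[i,4],ce[i].round(),p.min(0).round(3),p.max(0).round(3),"top",np.median(top,0).round(3),len(top))
print(monitor.get_obs(),ctrl.tcp_to_grasp)
E
```

```text
scene red 430 [124. 245.] [ 0.541 -0.191 -0.002] [ 0.632 -0.15   0.116] top [ 0.62  -0.164  0.113] 313
scene red 1151 [147. 277.] [ 0.655 -0.19   0.097] [ 0.698 -0.117  0.104] top [ 0.677 -0.154  0.101] 1151
scene green 657 [504.  36.] [0.52  0.545 0.018] [0.627 0.674 0.108] top [0.54  0.597 0.105] 85
scene green 1290 [270.  40.] [ 0.218  0.189 -0.002] [0.314 0.326 0.02 ] top [0.295 0.276 0.016] 368
scene green 231 [168. 183.] [ 0.549 -0.086  0.109] [ 0.574 -0.06   0.116] top [ 0.562 -0.073  0.113] 231
scene green 934 [208. 234.] [ 0.639 -0.091  0.098] [ 0.679 -0.019  0.104] top [ 0.66  -0.056  0.101] 934
scene green 732 [405. 375.] [0.93  0.051 0.015] [0.965 0.116 0.033] top [0.941 0.096 0.029] 721
scene blue 114 [393.  42.] [0.41  0.4   0.042] [0.509 0.476 0.092] top [0.483 0.416 0.09 ] 90
scene blue 209 [222. 148.] [0.53  0.012 0.108] [0.556 0.038 0.116] top [0.545 0.024 0.113] 207
scene blue 825 [262. 194.] [0.621 0.007 0.098] [0.662 0.079 0.105] top [0.642 0.042 0.101] 825
top red 665 [373. 160.] [ 0.658 -0.191  0.099] [ 0.698 -0.119  0.106] top [ 0.677 -0.155  0.103] 664
top re
[... 929 characters left out ...]
] top [0.425 0.416 0.027] 28
{'time_s': 0.1, 'qpos': array([ 1.22441846e+00,  3.00427417e-01,  1.52151607e+00,  2.16704361e-05,
        1.32070590e+00, -6.65992586e-02]), 'joint_vel': array([ 0.00107238,  0.00033608, -0.0029854 , -0.00149911,  0.00029782,
        0.0012859 ]), 'tau': array([ 2.11102400e-03, -5.32650197e+01, -3.53278148e+01,  7.08786445e-02,
        2.35961471e-02, -6.66347387e-05]), 'ee_pos': array([0.15179512, 0.52839221, 0.20493779]), 'eef_rot': array([-3.14053966e+00, -9.12695060e-05,  2.86180863e+00]), 'force': array([ 0.59058783,  0.02999621, -0.13434584]), 'moment': array([0.02676075, 0.00148322, 0.03019844]), 'grip_force': 0.0, 'grip_width': 0.094152124882258} -0.0188
```

View pics/scene0.png

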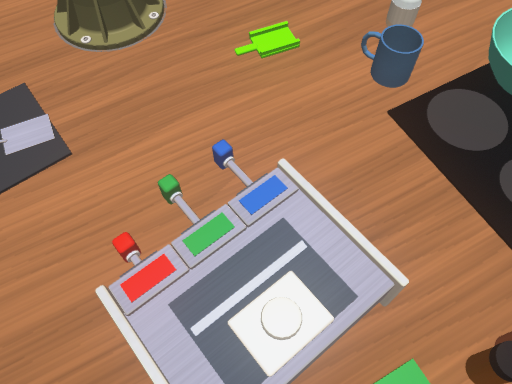

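View pics/top0.png

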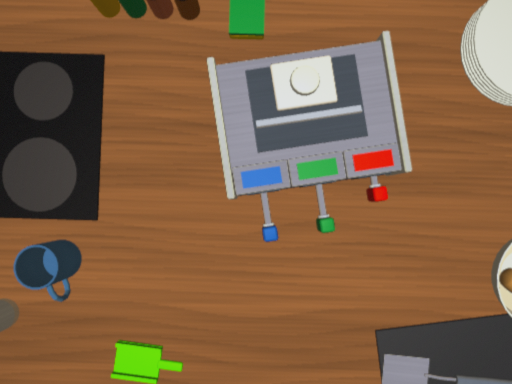

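>>> {"fn": "apply_moves", "kwargs": {
  "plan": [0,0,0,-0.114,0,0,0,-0.114,0,0,0,-0.114,0,0,0,-0.114,-10,-20,0,0,-19,-42,0,0,-19,-42,0,0,-19,-42,0,0,-19,-42,0,0,-19,-42,0,0,-19,-42,0,0,-19,-42,0,0,-19,-42,0,0,-19,-42,0,0,-19,-42,0,0,-19,-42,0,0,-19,-42,0,0,-19,-42,0,0,-19,-42,0,0,-19,-42,0,0],
  "hand": 1
}}

```text
time_s: 2.1
ee_pos: [0.5569, -0.0615, 0.2051]
eef_rot: [3.141, -0.0, -2.966]
force: [-0.1, 0.7, 0.1]
grip_width: 0.0941
grip_force: 0.0
```

```bash
cat >> h.py <<'E'
from scipy.spatial.transform import Rotation as Ro
def to(p):
    o=monitor.get_obs(); R=Ro.from_euler("xyz",o["eef_rot"]).as_matrix()
    print(o["time_s"],o["ee_pos"].round(4),o["eef_rot"].round(3),o["qpos"].round(2),"tool mm",((np.array(p)-o["ee_pos"])@R*1000).round(1))
E
python3 -c "
from h import *
to([.619,-.164,.076])"
```

```text
2.1 [ 0.5569 -0.0615  0.2051] [ 3.141 -0.    -2.966] [-0.18  0.32  1.49  0.    1.33 -1.92] tool mm [ -43.2 -111.9  129.1]
```

>>> {"fn": "apply_moves", "kwargs": {
  "plan": [-14,-37,0,0,-14,-37,0,0,-15,-38,0,0,0,0,0,0,0,0,20,0,0,0,25,0,0,0,20,0,0,0,0,0,0,0,0,0]
}}

```text
time_s: 3.0
ee_pos: [0.6182, -0.162, 0.141]
eef_rot: [3.142, -0.0, -2.965]
force: [0.0, -0.2, -0.8]
grip_width: 0.0937
grip_force: 0.0
```

```bash
python3 -c "
from h import *
to([.619,-.164,.076])"
```

```text
3.0 [ 0.6182 -0.162   0.141 ] [ 3.142 -0.    -2.965] [-0.31  0.55  1.32  0.    1.27 -2.06] tool mm [-0.4 -2.1 65. ]
```

>>> {"fn": "apply_moves", "kwargs": {
  "plan": [0,-2,20,0,0,0,20,0,0,0,15,0,0,0,8,0,0,0,0,0,0,0,0,0]
}}

```text
time_s: 3.6
ee_pos: [0.619, -0.1644, 0.0784]
eef_rot: [-3.141, 0.001, -2.965]
force: [0.3, 0.4, -0.6]
grip_width: 0.0943
grip_force: 0.0
```

>>> {"fn": "apply_moves", "kwargs": {
  "plan": [0,0,0,0,0,0,0,0,0,0,0,0,0,0,0,0,0,0,0,0,0,0,0,0,0,0,0,0,0,0,0,0],
  "hand": -1,
  "squeeze": 30
}}

```text
time_s: 4.4
ee_pos: [0.6186, -0.1643, 0.0774]
eef_rot: [3.142, -0.0, -2.965]
force: [-1.0, 0.3, -0.0]
grip_width: 0.0333
grip_force: 0.0
```

>>> {"fn": "apply_moves", "kwargs": {
  "plan": [0,0,0,0,0,0,0,0,0,0,0,0,0,0,0,0]
}}

```text
time_s: 4.8
ee_pos: [0.6186, -0.1645, 0.0775]
eef_rot: [-3.141, 0.0, -2.965]
force: [1.3, -1.7, -0.1]
grip_width: 0.026
grip_force: 30.0
```

Gripped. Pull 42 mm along tool +x.

>>> {"fn": "apply_moves", "kwargs": {
  "plan": [4,0,0,0,6,0,0,0,6,0,0,0,6,0,0,0,6,0,0,0,6,0,0,0,5,0,0,0,2,0,0,0,0,0,0,0,0,0,0,0]
}}

```text
time_s: 5.8
ee_pos: [0.579, -0.1716, 0.0775]
eef_rot: [-3.141, 0.003, -2.965]
force: [11.3, -4.4, -6.5]
grip_width: 0.0258
grip_force: 30.0
```

>>> {"fn": "apply_moves", "kwargs": {
  "plan": [-1,0,0,0,0,0,0,0,0,0,0,0,0,0,0,0,0,0,0,0,0,0,0,0,0,0,0,0,0,0,-10,0,0,0,-20,0,0,0,-30,0,0,0,-30,0,0,0,-10,0,0,0,0,0],
  "hand": 0.6
}}

```text
time_s: 7.1
ee_pos: [0.5797, -0.1715, 0.1789]
eef_rot: [-3.14, 0.002, -2.965]
force: [-0.9, 0.2, -0.4]
grip_width: 0.0749
grip_force: 0.0
```

```bash
python3 -c "
from h import *
c=camera('top');cv2.imwrite('pics/top1.png',cv2.resize(c['image'][100:300,180:460,::-1],None,fx=2.5,fy=2.5))
to([.561,-.073,.0775])"
```

```text
7.15 [ 0.5791 -0.1713  0.1772] [-3.142  0.    -2.965] [-0.35  0.44  1.39  0.    1.31 -2.1 ] tool mm [  0.6 100.   99.7]
```

View pics/top1.png

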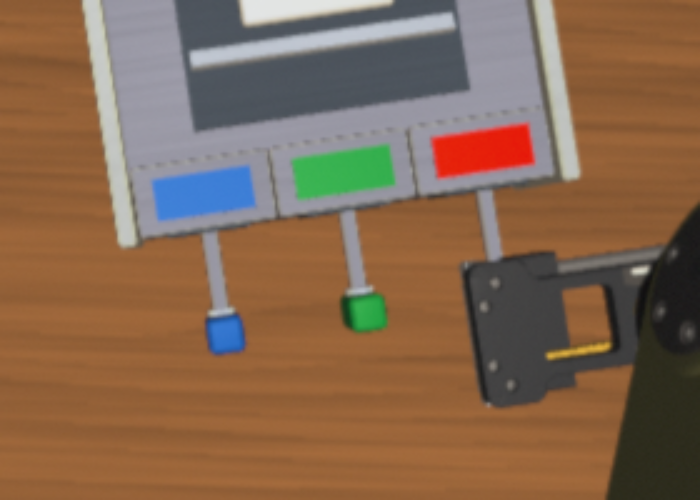

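The red rod is now visible from (485,190) to (495,260), so red is out. Green at (365,310) and blue at (225,333) haven't moved. Next is green.

>>> {"fn": "apply_moves", "kwargs": {
  "plan": [0,25,0,0,0,25,0,0,0,25,0,0,0,25,0,0,0,0,0,0,0,0,20,0,0,0,25,0,0,0,25,0,0,0,20,0,0,0,10,0,0,0,0,0,0,0,0,0]
}}

```text
time_s: 8.35
ee_pos: [0.5619, -0.0732, 0.0778]
eef_rot: [-3.141, 0.0, -2.966]
force: [0.7, 0.1, -0.1]
grip_width: 0.0756
grip_force: 0.0
```

>>> {"fn": "apply_moves", "kwargs": {
  "plan": [0,0,0,0,0,0,0,0,0,0,0,0,0,0,0,0,0,0,0,0,0,0,0,0,0,0,0,0,0,0,0,0,0,0,0,0,0,0,0,0],
  "hand": -1
}}

```text
time_s: 9.35
ee_pos: [0.5617, -0.0731, 0.0775]
eef_rot: [-3.141, 0.0, -2.965]
force: [0.5, -4.1, -1.4]
grip_width: 0.0255
grip_force: 30.0
```

>>> {"fn": "apply_moves", "kwargs": {
  "plan": [-4,0,0,0,-6,0,0,0,-6,0,0,0,-6,0,0,0,-6,0,0,0,-6,0,0,0,-5,0,0,0,-2,0,0,0,0,0,0,0,0,0,0,0]
}}

```text
time_s: 10.35
ee_pos: [0.6013, -0.0659, 0.0775]
eef_rot: [3.141, -0.003, -2.965]
force: [-9.3, -5.8, 6.4]
grip_width: 0.026
grip_force: 30.0
```

Moved 40 mm and it's against the stop. Release, retreat up and back, then check.

>>> {"fn": "apply_moves", "kwargs": {
  "plan": [1,0,0,0,0,0,0,0,0,0,0,0,0,0,0,0,0,0,0,0,0,0,0,0,0,0,0,0,0,0,-10,0,0,0,-20,0,0,0,-30,0,0,0,-30,0,0,0,-30,0,30,0,-10,0,40,0,0,0,40,0,0,0,40,0,0,0,40,0,0,0,30,0,0,0,0,0,0,0,0,0,0,0],
  "hand": 0.6
}}

```text
time_s: 12.35
ee_pos: [0.3848, -0.1046, 0.2085]
eef_rot: [-3.141, 0.002, -2.966]
force: [0.0, -0.5, 0.3]
grip_width: 0.0751
grip_force: 0.0
```

Run:
```python
from h import *
c=camera('top');cv2.imwrite('pics/top2.png',cv2.resize(c['image'][100:300,180:460,::-1],None,fx=2.5,fy=2.5))
W=cloud(c); hsv=cv2.cvtColor(c["image"],cv2.COLOR_RGB2HSV); H,S,V=[hsv[...,i].astype(int) for i in range(3)]
for nm,m in(("red",(H<8)|(H>172)),("green",(H>40)&(H<85)),("blue",(H>98)&(H<130))):
    m=m&(S>120)&(V>50)&(W[...,2]>.109)&(W[...,2]<.122)&(W[...,1]<.2)
    print(nm,m.sum(),np.median(W[m],0).round(4))
to([0,0,0])
```

```text
red 210 [ 0.5793 -0.1708  0.115 ]
green 198 [ 0.6005 -0.0663  0.115 ]
blue 189 [0.5443 0.0238 0.1151]
12.4 [ 0.3852 -0.1045  0.2081] [-3.141e+00  1.000e-03 -2.966e+00] [-0.36 -0.05  1.91  0.    1.28 -2.1 ] tool mm [361.1 170.5 207.6]
```

View pics/top2.png

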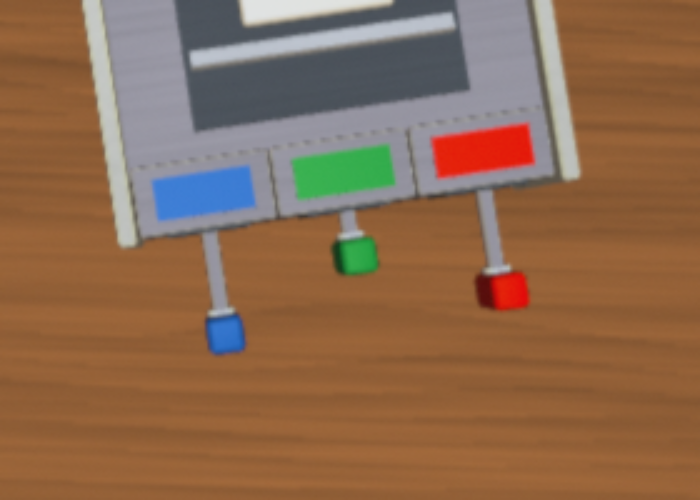

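Red is out at (502,289), green is home at (356,253), and blue is unmoved at (225,333). The arm is clear of everything.

```bash
python3 -c "
from station import ctrl
print(ctrl.hand_in())"
```

```text
the job is handed in; nothing more can be done
None
```

The slicer is set for thin slices: I pulled the red knob fully out first, then pushed the green knob fully home, left blue as it was, and handed the job in at about 12.4 s with the arm clear of everything.

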